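# Sort dismantled flow-rig fittings into their trays

### The job

The flow rig has been taken apart and its steel parts lie mixed on the bench. Sort them for cleaning: the long column into the oblong tray, both tee fittings into the square tray and both hexagonal blanking caps into the round dish, each set down (not dropped) wholly inside its tray, lying on the tray floor and not on the rim or on another part. Leave the small amber jar and the white tape roll that stand among them where they are.

Things in the scene. Friction and masses are not known exactly. Their poses are not given: they have to be found in the camera images.
- column: Steel column lying flat, 250 g, 120 mm long along x: round tube 20 mm in diameter, 72 mm long, between two hexagonal end fittings (each 24 mm long, 26 mm high, 30 mm wide). Lies on the hexagons' flats and does not roll. Origin at its centre, 13 mm above what it lies on. Take it by the middle of the tube (closing across x).
- tee_a: First steel tee fitting lying flat, 150 g. Run 54 mm long along x with flat end faces (can be gripped end to end), 16 mm square body; one branch reaching 32 mm from the origin along +y. All three ends are hexagon nuts 14 mm long, 20 mm high, 23 mm wide. Origin mid-run on its axis, 10 mm above what it lies on; z up.
- tee_b: Second, identical steel tee fitting lying flat, 150 g. Run 54 mm long along x with flat end faces (can be gripped end to end), 16 mm square body; one branch reaching 32 mm from the origin along +y. All three ends are hexagon nuts 14 mm long, 20 mm high, 23 mm wide. Origin mid-run on its axis, 10 mm above what it lies on; z up.
- cap_a: First steel blanking cap, 120 g: hexagon 34 mm across flats (39 mm across corners), 18 mm high, with a round collar 26 mm wide, 10 mm high on top; 28 mm high in all. Origin on its axis, 14 mm above what it stands on; z up, y square to two flats (others every 60 degrees).
- cap_b: Second, identical steel blanking cap, 120 g: hexagon 34 mm across flats (39 mm across corners), 18 mm high, with a round collar 26 mm wide, 10 mm high on top; 28 mm high in all. Origin on its axis, 14 mm above what it stands on; z up, y square to two flats (others every 60 degrees).
- long_tray: Oblong open grey plastic tray fixed to the bench, 164 mm (its x) by 96 mm (its y) outside, 18 mm high, walls and floor 3 mm thick. Origin under its centre, on the bench; z up.
- square_tray: Square open grey plastic tray fixed to the bench, 146 mm by 146 mm outside, 18 mm high, walls and floor 3 mm thick. Origin under its centre, on the bench; z up, x and y along its sides.
- round_dish: Round open grey plastic dish fixed to the bench, 144 mm in outer diameter, 18 mm high, wall and floor 3 mm thick. Origin under its centre, on the bench; z up.
- jar: Bystander among the parts: small amber glass jar with a black cap, standing loose, 38 mm in diameter, 45 mm high. Origin under its centre.
- tape_roll: Bystander among the parts: white plastic ring (tape spool) lying flat, loose, 48 mm outside, 34 mm inside diameter, 14 mm high. Origin under its centre.
Mind the look-alikes: they are no part of the job. Leave any red look-alike of the cap_a alone.

How it is judged:
At the end, for the whole second after the job is handed in: Column centre within 25 mm along, 36 mm across the oblong tray's centre, under 21 mm high; tee centres within 64 mm each way of the square tray's, under 18 mm, tilt under 0.2 rad either face up; cap centres within 56 mm of the dish's, under 27 mm; all slower than 0.02 m/s (x of column in the frame of long_tray between -0.025 and 0.025 m and y of column in the frame of long_tray between -0.036 and 0.036 m and z of column in the frame of long_tray below 0.021 m and x of tee_a in the frame of square_tray between -0.064 and 0.064 m and y of tee_a in the frame of square_tray between -0.064 and 0.064 m and z of each of tee_a, tee_b in the frame of square_tray below 0.018 m and (angle between tee_a's own z axis and vertical below 0.2 rad or angle between tee_a's own z axis and vertical above 2.94 rad) and x of tee_b in the frame of square_tray between -0.064 and 0.064 m and y of tee_b in the frame of square_tray between -0.064 and 0.064 m and (angle between tee_b's own z axis and vertical below 0.2 rad or angle between tee_b's own z axis and vertical above 2.94 rad) and horizontal distance between each of cap_a, cap_b and round_dish below 0.056 m and z of each of cap_a, cap_b in the frame of round_dish below 0.027 m and linear speed of each of column, tee_a, tee_b, cap_a, cap_b below 0.02 m/s); the robot touches nothing.
It fails at once if a fitting is dropped or thrown (it moves faster than 0.8 m/s while the fingers do not touch it; a free fall of about 33 mm) ((linear speed of column above 0.8 m/s and contact force between the fingers and column below 0.01 N) or (linear speed of tee_a above 0.8 m/s and contact force between the fingers and tee_a below 0.01 N) or (linear speed of tee_b above 0.8 m/s and contact force between the fingers and tee_b below 0.01 N) or (linear speed of cap_a above 0.8 m/s and contact force between the fingers and cap_a below 0.01 N) or (linear speed of cap_b above 0.8 m/s and contact force between the fingers and cap_b below 0.01 N)).
It fails at once if the jar or the tape roll is pushed more than 40 mm from its place, or the jar is knocked over (distance of any of jar, tape_roll from where it was at the start of the episode above 0.04 m or angle between jar's own z axis and vertical above 0.5 rad).
It also fails if it takes over 120 s, if anything falls off the work surface, if the arm or the gripper's body presses on something with over 40 N, if the wrist force passes 120 N, or if a joint passes its speed limit or range.

### The arm

A 6-joint arm with a two-finger parallel gripper is mounted at the origin on the work surface. World frame = base frame: x ahead of the robot, y to its left, z up, the work surface at z = 0. Lengths are in m, angles in rad, forces in N, time in s.
With the tool pointing down it reaches from about 0.275 to 0.825 m from the base axis. Payload 4.9 kg.
Tool frame: the origin (TCP) lies at the very end of the fingers, on their centre line; the grasp point (between the pads) lies 19 mm behind it; z points along the fingers, y is the line along which they close (so a half turn about z gives the same grasp; the last joint's range is limited). The gripper opens to 85 mm and grips with 20 to 120 N. Pads are 22 mm wide; open, the fingers measure 114 mm over their backs; the gripper's body (76 mm by 85 mm) begins 54 mm behind the grasp point. The pads swing forward as they close: fully open they stand 13 mm farther back than shut.
Start: joints at [1.005, 0.326, -0.193, 1.052, 0, 1.437], TCP at [0.23, 0.5, 0.208] pointing down, gripper open.
Joint ranges: [-2.65, 2.65], [-0.97, 1.79], [-1.3, 1.35], [-1.93, 2.1], [-1.47, 1.37], [-3.14, 3.14]. Speed limits (rad/s): [2.57, 2.57, 3.14, 3.14, 3.14, 3.14].

### API

Orientations are given as a unit quaternion [x, y, z, w].
In Python, from rig import env gives the robot as it stands. The module is installed in compiled form; this text tells all that it offers.
- The arm moves only by the tool move_arm, never from a script. Its argument "steps" is a list of rows, each a list of 3 entries, a list of its own where there are three numbers: the opening, from 0 (shut) to 1 (fully open), then the shift along the tool's x, y, z in cm, then the turn, a rotation vector about the tool's x, y, z in degrees. In form: [[fingers, [x, y, z], [ax, ay, az]], ...]. A call has 1 to 5 rows; each row is the pose to reach, as a shift and turn from the pose commanded when the call began, along the tool's axes at that moment; what a row does not reach only later rows make up. A row lasts 1/8 s, in which the tool goes at most 62.5 mm and 10.7 degrees, less where a joint would pass 70% of its speed; a pose out of reach is approached as far as the arm can. A call with a gripper value outside its range is refused whole. The fingers move at their own pace and stop on an object; "grip_force" is the grip in N (left out, the last holds). Time passes only in rows, so rows that repeat a pose let the fingers close. It gives the time, the measured TCP pose, the force, the opening and the grip force at its end, in the units of the state.
- env.get_obs(): the state, without advancing time (a new reading comes with each control period).
- env.grab_frame(name): name is "scene" or "side" or "wrist"; returns the picture (400x640x3 uint8, red, green, blue); there is no depth.
- env.camera_params(name): a dict with "fx", "fy", "cx", "cy" (pixels), "rvec" (rotation vector, rad) and "tvec" (3), from world to camera coordinates, as OpenCV has them. Camera axes: x right, y down, z forward; pixel columns grow to the right and rows downward; lengths in m; the calibration is good to about 2 mm. A picture is of the moment at which its call begins: read the wrist's pose just before it. camera_params takes no time and is no camera call; for the wrist camera it gives the pose at the moment of the call.
- env.finish_job(): hands the job in; it is judged then, once.
The state is a dict: "time_s": time; "joint_pos": joint angles; "joint_velocities": joint speeds; "effort": joint torques, N m; "tcp_pos": TCP position; "tool_rot": TCP orientation; "ft_force": force on the tool from outside, world axes, zero at the start; "moment": the same for the moment, N m; "width": opening from 0.0 (shut) to 1.0 (fully open); "grasp_force": force on a finger pad.
Only numpy, scipy, OpenCV 4.12 (cv2) and the standard library are available. Lean on these libraries where they do the work, as an engineer would, in place of code of your own. Each camera call takes 0.05 s, during which the arm holds its last target. There are 200 camera calls.

## Working session

There is one attempt and no reset: what is moved stays moved. The work goes in short steps, Python scripts to look and compute and a tool call to move; the robot and the scene stay as the last step left them, time stands still between calls to the robot, and variables do not carry over. Pictures are saved under pics/ and viewed, at most 14 in all, crops included, and the job is handed in when it is done.

Besides the shell and the picture viewer there is one more tool, called after "Request:" as a command line: name --argument value ..., lists and objects as JSON in quotes. move_arm: Moves the arm, as the interface text tells. Its arguments: {"type":"object","properties":{"steps":{"type":"array","items":{"type":"array"}},"grip_force":{"type":"number"}},"required":["steps"]}

```bash
mkdir -p pics; cat > h.py <<'E'
import numpy as np, cv2
from rig import env
from scipy.spatial.transform import Rotation as R
def cam(n):
    p=env.camera_params(n)
    K=np.array([[p['fx'],0,p['cx']],[0,p['fy'],p['cy']],[0,0,1.]])
    return K,R.from_rotvec(np.ravel(p['rvec'])).as_matrix(),np.ravel(p['tvec'])
def grab(n,f=None):
    c=cam(n); im=env.grab_frame(n)[:,:,::-1].copy()
    if f: cv2.imwrite('pics/'+f,im)
    return im,c
def ray(c,uv,z):
    K,Rm,t=c; uv=np.atleast_2d(np.asarray(uv,float))
    d=(Rm.T@np.linalg.inv(K)@np.c_[uv,np.ones(len(uv))].T).T
    o=-Rm.T@t
    return o+d*((z-o[2])/d[:,2])[:,None]
def proj(c,P):
    K,Rm,t=c; q=(K@(Rm@np.atleast_2d(P).T+t[:,None])).T
    return q[:,:2]/q[:,2:]
E
python3 - <<'E'
from h import *
for n in('scene','side','wrist'):
    im,c=grab(n,n+'0.png'); print(n,-c[1].T@c[2],c[1][2],c[0][0,0])
o=env.get_obs();print({k:np.round(v,3) for k,v in o.items()})
E
```

```text
scene [ 1.02697834 -0.7336189   0.79068619] [-0.42147971  0.62641351 -0.65571409] 424.1585208101748
side [0.49188176 0.56196279 0.65859315] [ 0.09187672 -0.68692728 -0.72089498] 377.725540507023
wrist [0.16538096 0.52923339 0.37385332] [ 0.25330469 -0.1200614  -0.95990728] 300.52456884895497
{'time_s': np.float64(0.15), 'joint_pos': array([ 1.005,  0.327, -0.193,  1.052,  0.   ,  1.437]), 'joint_velocities': array([-0.002, -0.002,  0.003, -0.   ,  0.001,  0.002]), 'effort': array([ 0.0000e+00, -4.4370e+01,  2.6266e+01,  1.0000e-02, -0.0000e+00,
       -0.0000e+00]), 'tcp_pos': array([0.23 , 0.499, 0.207]), 'tool_rot': array([ 0.214,  0.977, -0.001, -0.   ]), 'ft_force': array([-0.442,  0.501, -0.601]), 'moment': array([-0.004,  0.008, -0.012]), 'grasp_force': np.float64(0.0), 'width': np.float64(0.998)}
```

View pics/scene0.png

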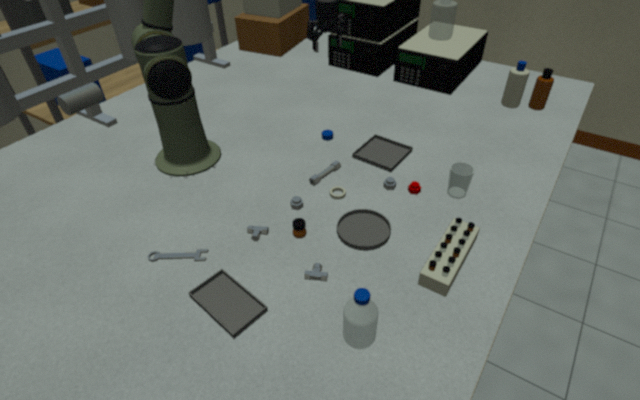

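View pics/side0.png

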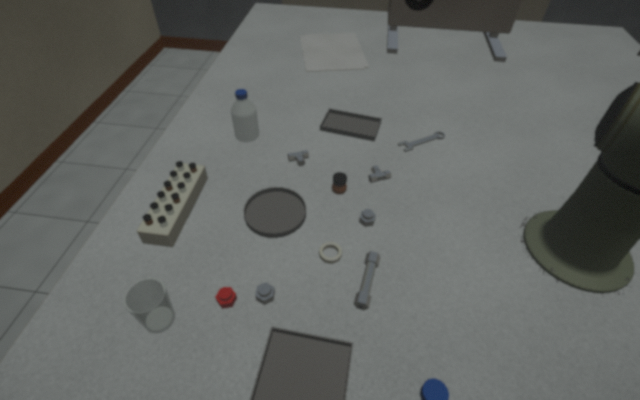

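The scene and side views agree. Scene pixels:
- column (325,173)
- tees (258,232) and (317,272)
- caps (297,202) and (390,183), red decoy (415,187)
- jar (299,229), tape (338,192)
- trays: oblong (228,302), square (383,152), dish (364,230)

```bash
python3 - <<'E'
from h import *
P={'column':((325,173),(368,279),.013),'teeL':((257,231),(378,174),.01),'teeR':((317,272),(298,157),.01),'cap1':((297,203),(367,218),.012),'cap2':((390,184),(265,293),.012),'red':((415,188),(226,297),.012),'jar':((299,229),(339,184),.022),'tape':((338,192),(330,253),.007),'oblong':((228,302),(351,124),.01),'square':((383,152),(305,370),.005),'dish':((364,230),(275,212),.01)}
a,b=cam('scene'),cam('side')
for k,(u,v,z) in P.items(): print(k,ray(a,u,z)[0,:2].round(3),ray(b,v,z)[0,:2].round(3))
# contours: grey parts are darker than bench
for n in('scene','side'):
    im=cv2.imread(f'pics/{n}0.png'); c=cam(n)
    g=cv2.cvtColor(im,cv2.COLOR_BGR2GRAY); m=(g<cv2.medianBlur(g,101).astype(int)-18).astype(np.uint8)
    cs,_=cv2.findContours(m,cv2.RETR_EXTERNAL,cv2.CHAIN_APPROX_NONE)
    for q in cs:
        ar=cv2.contourArea(q)
        if ar<60 or ar>12000: continue
        w=ray(c,q[:,0],.012)[:,:2].astype(np.float32)
        r=cv2.minAreaRect(w)
        if .2<r[0][0]<.85 and abs(r[0][1])<.5: print(n,np.round(q[:,0].mean(0)),np.round(r[0],3),np.round(r[1],3),round(r[2],1))
E
```

```text
column [0.445 0.148] [0.441 0.152]
teeL [ 0.431 -0.161] [ 0.431 -0.161]
teeR [ 0.643 -0.193] [ 0.643 -0.195]
cap1 [ 0.455 -0.013] [ 0.451 -0.007]
cap2 [0.638 0.205] [0.634 0.212]
red [0.709 0.227] [0.704 0.231]
jar [ 0.528 -0.105] [ 0.524 -0.097]
tape [0.524 0.096] [0.522 0.097]
oblong [ 0.523 -0.372] [ 0.516 -0.366]
square [0.538 0.357] [0.536 0.337]
dish [ 0.667 -0.006] [0.661 0.005]
scene [362. 318.] [ 0.79  -0.247] [0.073 0.154] 27.7
scene [227. 303.] [ 0.52  -0.372] [0.103 0.177] 80.6
scene [316. 274.] [ 0.641 -0.193] [0.056 0.054] 25.3
scene [180. 256.] [ 0.319 -0.335] [0.149 0.04 ] 32.4
scene [257. 232.] [ 0.437 -0.17 ] [0.059 0.056] 32.3
scene [299. 228.] [ 0.517 -0.091] [0.037 0.082] 36.3
scene [363. 230.] [ 0.665 -0.005] [0.145 0.159] 32.2
scene [296. 203.] [ 0.453 -0.014] [0.037 0.062] 36.5
scene [414. 188.] [0.705 0.228] [0.042 0.062] 32.2
scene [390. 184.] [0.636 0.207] [0.039 0.065] 27.1
scene [459. 180.] [0.803 0.336] [0.067 0.185] 10.2
scene [324. 173.] [0.443 0.15 ] [0.144 0.04 ] 81.8
scene [382. 152.] [0.539 0.347] [0.172 0.159] 87.3
scene [327. 135.] [0.328 0.34 ] [0.042 0.079] 32.2
side [434. 391.] [0.328 0.337] [0.048 0.031] 8.5
side [298. 355.] [0.537 0.338] [0.122 0.147] 87.2
side [226. 297.] [0.705 0.231] [0.037 0.048] 46.6
side [265. 294.] [0.634 0.212] [0.036 0.045] 12.7
side [151. 305.] [0.836 0.267] [0.066 0.121] 51.7
side [367. 281.] [0.443 0.151] [0.135 0.03 ] 81.2
side [367. 218.] [ 0.452 -0.008] [0.034 0.049] 2.2
side [275. 212.] [0.662 0.004] [0.145 0.156] 9.0
side [339. 183.] [ 0.525 -0.112] [0.038 0.08 ] 2.3
side [378. 175.] [ 0.432 -0.152] [0.061 0.055] 62.3
side [298. 158.] [ 0.641 -0.187] [0.053 0.061] 11.2
side [420. 141.] [ 0.312 -0.318] [0.149 0.038] 35.2
side [245. 126.] [ 0.819 -0.308] [0.07  0.151] 19.9
side [351. 124.] [ 0.518 -0.365] [0.123 0.169] 80.6
```

View pics/wrist0.png

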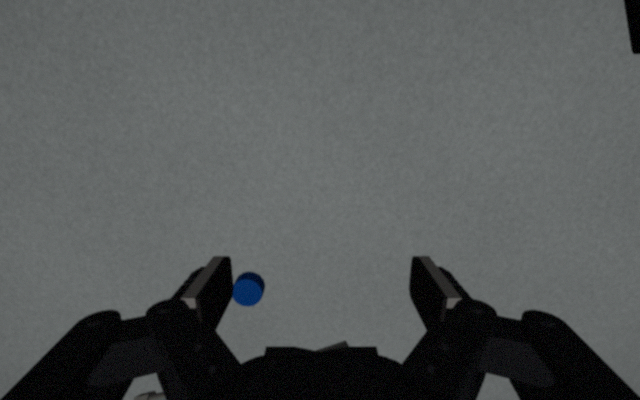

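```bash
python3 - <<'E'
from h import *
c=cam('wrist'); print(c[1].round(3)); o=env.get_obs()
print(proj(c,[[.328,.337,.01],o['tcp_pos'],[.537,.345,0]]).round(), ray(c,[[248,290],[320,200]],.01))
print(R.from_quat(o['tool_rot']).as_matrix().round(3))
E
```

```text
[[ 0.42   0.907 -0.002]
 [ 0.871 -0.403  0.28 ]
 [ 0.253 -0.12  -0.96 ]]
[[244. 291.]
 [321. 242.]
 [314. 391.]] [[0.32881638 0.34238295 0.01      ]
 [0.25406854 0.48616773 0.01      ]]
[[-0.908  0.418 -0.001]
 [ 0.418  0.908 -0.001]
 [ 0.    -0.001 -1.   ]]
```

```bash
cat >> h.py <<'E'
def go(x,y,z,yaw):
    o=env.get_obs(); M=R.from_quat(o['tool_rot']).as_matrix()
    a=np.radians(yaw); T=np.array([[np.sin(a),np.cos(a),0],[-np.cos(a),np.sin(a),0],[0,0,-1]])
    best=None
    rv=R.from_matrix(M.T@T).as_rotvec(degrees=True)
    print('at',o['tcp_pos'].round(4),'yaw',np.degrees(np.arctan2(M[1,1],M[0,1])).round(1),'w',round(float(o['width']),3),'t',round(float(o['time_s']),1),
     '-> shift cm',(M.T@(np.array([x,y,z])-o['tcp_pos'])*100).round(2),'turn',rv.round(1))
E
python3 -c "
from h import *
M=R.from_quat(env.get_obs()['tool_rot']).as_matrix();print(M.round(3))
go(.443,.15,.2,-9)"
```

```text
[[-0.908  0.418 -0.001]
 [ 0.418  0.908 -0.001]
 [ 0.    -0.001 -1.   ]]Traceback (most recent call last):
  File "<string>", line 4, in <module>
    go(.443,.15,.2,-9)
    ~~^^^^^^^^^^^^^^^^
  File "h.py", line 24, in go
    rv=R.from_matrix(M.T@T).as_rotvec(degrees=True)
       ~~~~~~~~~~~~~^^^^^^^
  File "scipy/spatial/transform/_rotation.pyx", line 1143, in scipy.spatial.transform._rotation.Rotation.from_matrix
ValueError: Non-positive determinant (left-handed or null coordinate frame) in rotation matrix 0: [[-2.71264099e-01 -9.62504936e-01 -1.90582516e-04]
 [-9.62504211e-01  2.71263638e-01  1.29677371e-03]
 [ 1.19645299e-03 -5.35204626e-04  9.99999141e-01]].
```

```bash
sed -i 's/T=np.array.*$/T=np.array([[-np.sin(a),np.cos(a),0],[np.cos(a),np.sin(a),0],[0,0,-1]])/' h.py
python3 -c "
from h import *
go(.443,.15,.2,-9)"
```

```text
at [0.2299 0.4991 0.207 ] yaw 65.3 w 0.998 t 0.1 -> shift cm [-33.97 -22.79   0.72] turn [-0.1  0.  74.3]
```

Request:
move_arm --steps '[[1,[-34,-22.8,0.7],[0,0,74.3]],[1,[-34,-22.8,0.7],[0,0,74.3]],[1,[-34,-22.8,0.7],[0,0,74.3]],[1,[-34,-22.8,0.7],[0,0,74.3]],[1,[-34,-22.8,0.7],[0,0,74.3]]]' --grip_force 60

```text
time_s: 0.78
tcp_pos: [0.3937, 0.2311, 0.2022]
tool_rot: [0.635, 0.773, 0.0, 0.0]
ft_force: [0.3, 0.6, 0.1]
width: 1.002
grasp_force: 0.0
```

```bash
python3 -c "
from h import *
go(.443,.15,.2,-9)"
```

```text
at [0.3937 0.2311 0.2022] yaw 11.2 w 1.002 t 0.8 -> shift cm [-8.92  3.26  0.22] turn [ 0.  -0.  20.2]
```

Request:
move_arm --steps '[[1,[-8.9,3.3,0.2],[0,0,20.2]],[1,[-8.9,3.3,0.2],[0,0,20.2]],[1,[-8.9,3.3,0.2],[0,0,20.2]],[1,[-8.9,3.3,0.2],[0,0,20.2]]]'

```text
time_s: 1.27
tcp_pos: [0.4426, 0.1526, 0.2]
tool_rot: [0.758, 0.652, -0.0, -0.0]
ft_force: [-0.7, -0.1, 0.2]
width: 0.996
grasp_force: 0.0
```

```bash
python3 -c "
from h import *
im,c=grab('wrist','w1.png'); go(.443,.15,.2,-9)
print(proj(c,[[.443,.15,.013],[.535,.345,0],[.453,-.01,.014],[.636,.208,.014]]).round())"
```

```text
at [0.4424 0.153  0.2001] yaw -8.5 w 1.004 t 1.3 -> shift cm [-0.29  0.1   0.01] turn [-0.  -0.   0.5]
[[322. 182.]
 [381. -14.]
 [347. 297.]
 [485. 106.]]
```

View pics/w1.png

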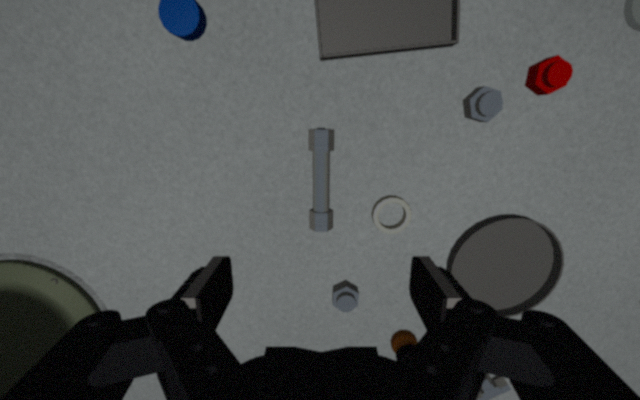

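Wrist view: column (321,180) upright in the image, so the yaw suits; caps at (345,296) and (485,104), red decoy (549,75), tape (391,214), dish (505,265), square tray edge at the top.

```bash
python3 - <<'E'
from h import *
im=cv2.imread('pics/w1.png'); c=cam('wrist')
# column end corners / centre line by contour
g=cv2.cvtColor(im,cv2.COLOR_BGR2GRAY).astype(int)
bg=cv2.medianBlur(g.astype(np.uint8),101).astype(int)
hsv=cv2.cvtColor(im,cv2.COLOR_BGR2HSV)
m=(np.abs(g-bg)>9).astype(np.uint8)
for nm,(x0,y0,x1,y1),z in(('col',(295,115,345,245),.013),('cap1',(322,270,366,318),.014),('cap2',(455,75,512,132),.014)):
    s=np.zeros_like(m); s[y0:y1,x0:x1]=m[y0:y1,x0:x1]; s=cv2.morphologyEx(s,cv2.MORPH_CLOSE,np.ones((3,3),np.uint8))
    q=max(cv2.findContours(s,cv2.RETR_EXTERNAL,cv2.CHAIN_APPROX_NONE)[0],key=cv2.contourArea)
    w=ray(c,q[:,0],z)[:,:2].astype(np.float32); r=cv2.minAreaRect(w)
    print(nm,cv2.boundingRect(q),np.round(r[0],4),np.round(r[1],4),r[2])
print('tray edge z.018',ray(c,[[321,58],[457,43]],.018).round(3))
a=np.vstack([im[115:245,270:370],]) 
v=[cv2.resize(im[y:y+80,x:x+80],(400,400),interpolation=cv2.INTER_CUBIC) for x,y in((305,250),(445,65))]
cv2.imwrite('pics/crop1.png',cv2.convertScaleAbs(np.hstack(v),alpha=1.5))
E
```

```text
col (308, 127, 27, 105) [0.4415 0.151 ] [0.1267 0.0312] 81.33394622802734
cap1 (332, 279, 28, 34) [ 0.4511 -0.0081] [0.0506 0.0361] 81.97028350830078
cap2 (462, 86, 41, 37) [0.6322 0.2109] [0.038  0.0459] 81.36910247802734
tray edge z.018 [[0.462 0.284 0.018]
 [0.605 0.276 0.018]]
```

View pics/crop1.png

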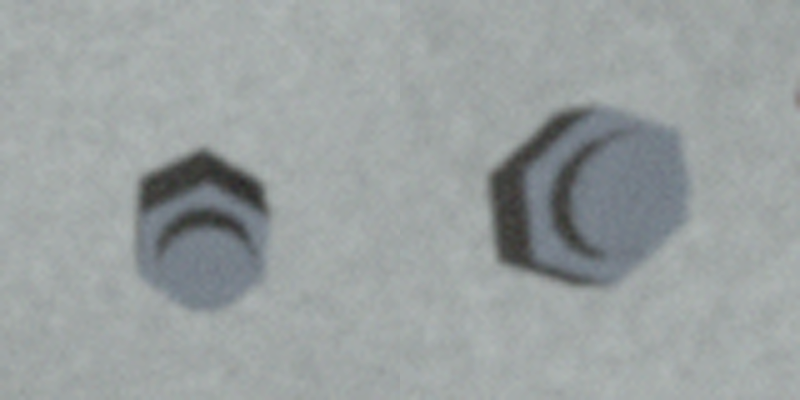

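Request:
move_arm --steps '[[0.6,[-0.2,-0.05,6],[0,0,0.2]],[0.6,[-0.2,-0.05,12],[0,0,0.2]],[0.6,[-0.2,-0.05,15],[0,0,0.2]],[0.6,[-0.2,-0.05,15],[0,0,0.2]]]'

```text
time_s: 1.82
tcp_pos: [0.4394, 0.1511, 0.0484]
tool_rot: [0.759, 0.651, -0.002, -0.001]
ft_force: [0.0, 0.8, -0.5]
width: 0.596
grasp_force: 0.0
```

```bash
python3 -c "
from h import *
go(.4415,.151,.006,-8.7)"
```

```text
at [0.4394 0.1511 0.0484] yaw -8.7 w 0.596 t 1.8 -> shift cm [0.03 0.23 4.24] turn [-0.3  0.1  0. ]
```

Request:
move_arm --steps '[[0.6,[0.05,0.2,3],[0,0,0]],[0.6,[0.05,0.2,4.2],[0,0,0]],[0,[0.05,0.2,4.2],[0,0,0]],[0,[0.05,0.2,4.2],[0,0,0]],[0,[0.05,0.2,4.2],[0,0,0]]]'

```text
time_s: 2.45
tcp_pos: [0.4452, 0.1507, 0.0092]
tool_rot: [0.76, 0.65, 0.001, 0.0]
ft_force: [0.8, 0.4, -0.7]
width: 0.001
grasp_force: 0.0
```

Request:
move_arm --steps '[[0,[0,0,0],[0,0,0]],[0,[0,0,0],[0,0,0]],[0,[0,0,-3],[0,0,0]],[0,[0,0,-9],[0,0,0]],[0,[0,0,-12],[0,0,0]]]'

```text
time_s: 3.08
tcp_pos: [0.4457, 0.1508, 0.131]
tool_rot: [0.76, 0.65, 0.001, 0.001]
ft_force: [0.8, 1.0, 1.4]
width: -0.001
grasp_force: 0.0
```

```bash
python3 -c "
from h import *
go(.520,-.369,.13,81)"
```

```text
at [0.4457 0.1508 0.131 ] yaw -8.9 w -0.001 t 3.1 -> shift cm [-50.21  15.35   0.09] turn [  0.2   0.1 -89.9]
```

```bash
python3 -c "
from h import *
im,c=grab('wrist','w2.png')"
```

```text
(no output)
```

View pics/w2.png

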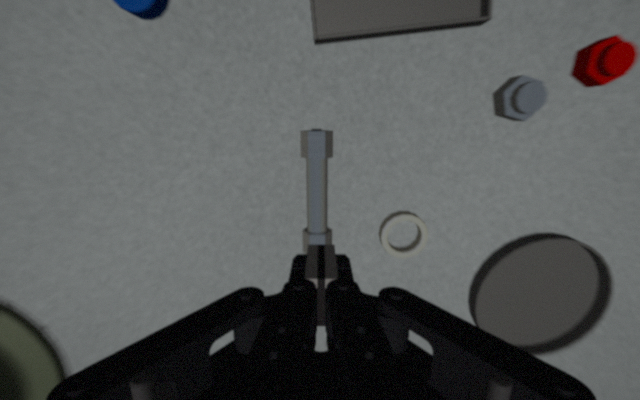

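The gripper came up shut and empty. The column is still flat at about (316,190), under the tips, and was not displaced noticeably. The tips closed above its equator before the descent had settled.

```bash
python3 -c "
from h import *
c=cam('wrist')
print(ray(c,[[317,130],[316,160],[316,190],[316,220]],.013).round(4)); print(ray(c,[[317,129]],.024).round(4),proj(c,[[.4415,.151,.013],env.get_obs()['tcp_pos']]))
go(.4415,.151,.001,-8.7)"
```

```text
[[0.4541 0.2116 0.013 ]
 [0.4488 0.1843 0.013 ]
 [0.4441 0.1553 0.013 ]
 [0.4391 0.1245 0.013 ]]
[[0.4544 0.2128 0.024 ]] [[314.13249259 194.56104354]
 [320.77338614 241.88846934]]
at [0.4474 0.1511 0.1338] yaw -8.9 w -0.002 t 3.1 -> shift cm [-0.14 -0.68 13.28] turn [ 0.4 -0.1 -0.1]
```

```bash
python3 -c "
from h import *
go(.4446,.152,.04,-9.2)"
```

```text
at [0.4474 0.1511 0.1338] yaw -8.9 w -0.002 t 3.1 -> shift cm [ 0.02 -0.36  9.38] turn [ 0.4 -0.1  0.4]
```

Request:
move_arm --steps '[[0.6,[0,-0.2,1],[0,0,0.3]],[0.6,[0,-0.3,5],[0,0,0.3]],[0.6,[0,-0.3,9.4],[0,0,0.3]],[0.6,[0,-0.3,9.4],[0,0,0.3]],[0.6,[0,-0.3,9.4],[0,0,0.3]]]'

```text
time_s: 3.75
tcp_pos: [0.4412, 0.151, 0.0343]
tool_rot: [0.761, 0.648, -0.0, -0.0]
ft_force: [0.2, -0.7, 0.3]
width: 0.598
grasp_force: 0.0
```

```bash
python3 -c "
from h import *
go(.4446,.152,.002,-9.2)"
```

```text
at [0.4412 0.151  0.0343] yaw -9.2 w 0.598 t 3.8 -> shift cm [0.15 0.33 3.23] turn [-0.1  0.   0. ]
```

Request:
move_arm --steps '[[0.6,[0.1,0.3,2],[0,0,0]],[0.6,[0.1,0.3,3.1],[0,0,0]],[0.6,[0.1,0.3,3.1],[0,0,0]],[0.6,[0.1,0.3,3.1],[0,0,0]]]'

```text
time_s: 4.25
tcp_pos: [0.445, 0.1516, 0.0039]
tool_rot: [0.761, 0.648, 0.0, 0.0]
ft_force: [0.8, -0.1, 0.1]
width: 0.599
grasp_force: 0.0
```

Request:
move_arm --steps '[[0,[0,0,0],[0,0,0]],[0,[0,0,0],[0,0,0]],[0,[0,0,0],[0,0,0]],[0,[0,0,0],[0,0,0]]]'

```text
time_s: 4.75
tcp_pos: [0.4446, 0.1516, 0.0033]
tool_rot: [0.761, 0.648, 0.0, 0.0]
ft_force: [-0.4, 0.2, -0.1]
width: 0.003
grasp_force: 0.0
```

```bash
python3 - <<'E'
from h import *
im,c=grab('wrist'); print(proj(c,env.get_obs()['tcp_pos']))
s,cs=grab('side'); p=proj(cs,env.get_obs()['tcp_pos'])[0]; print(p)
x,y=map(int,p); x-=60;y-=60
v=np.hstack([cv2.resize(im,(640,400)), np.zeros((400,0,3),np.uint8)])
w=cv2.resize(s[y:y+120,x:x+120],(400,400),interpolation=cv2.INTER_CUBIC)
u=cv2.resize(im[100:300,220:420],(400,400),interpolation=cv2.INTER_CUBIC)
cv2.imwrite('pics/c3.png',cv2.convertScaleAbs(np.hstack([w,u]),alpha=1.5))
E
```

```text
[[320.82273603 241.84442566]]
[365.61479164 281.32350851]
```

View pics/c3.png

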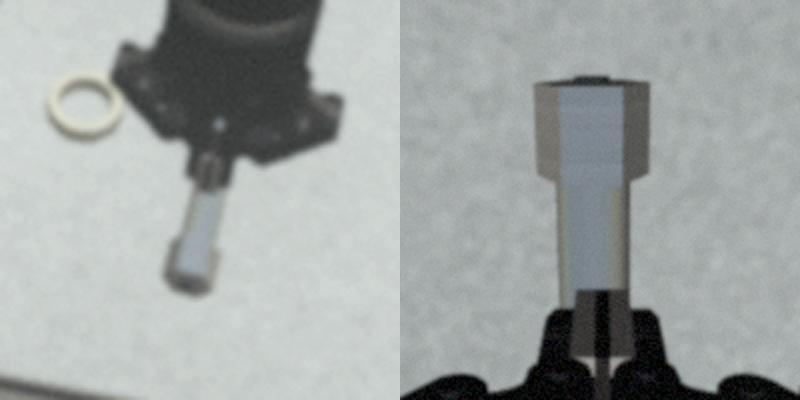

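```bash
python3 - <<'E'
from h import *
c=cam('side'); 
for z in(.0,.01,.02,.03,.04): print(z,proj(c,[[.4446,.1516,z],[.446,.1626,z]]).round(1).tolist())
w=cam('wrist')
for h in(.003,.013,.023,.033): print(h,proj(w,[[.4446,.1516,h],[.4464,.1625,h]]).round(1).tolist())
E
```

```text
0.0 [[365.4, 282.2], [364.4, 286.9]]
0.01 [[366.0, 279.5], [365.0, 284.3]]
0.02 [[366.5, 276.8], [365.5, 281.5]]
0.03 [[367.1, 274.0], [366.1, 278.8]]
0.04 [[367.6, 271.1], [366.6, 275.9]]
0.003 [[320.8, 241.6], [320.9, 224.3]]
0.013 [[320.8, 248.6], [320.9, 230.4]]
0.023 [[320.8, 256.4], [320.8, 237.2]]
0.033 [[320.8, 265.1], [320.8, 245.0]]
```

The tips appear about 20–30 mm short of the reported TCP, since both cameras put them at z≈0.02–0.035 and nothing was touched. I'll probe gently down onto the tube top at z=0.023.

Request:
move_arm --steps '[[0,[0,0,0.2],[0,0,0]],[0,[0,0,0.4],[0,0,0]],[0,[0,0,0.4],[0,0,0]]]'

```text
time_s: 5.22
tcp_pos: [0.4446, 0.1515, -0.0007]
tool_rot: [0.761, 0.648, -0.0, 0.0]
ft_force: [-1.2, -0.4, 2.8]
width: 0.001
grasp_force: 1.3
```

Request:
move_arm --steps '[[0,[0,0,0.1],[0,0,0]],[0,[0,0,0.1],[0,0,0]]]'

```text
time_s: 5.48
tcp_pos: [0.4448, 0.1515, -0.0009]
tool_rot: [0.761, 0.648, 0.0, 0.0]
ft_force: [-4.0, -0.5, 14.1]
width: -0.004
grasp_force: 6.5
```

Request:
move_arm --steps '[[0,[0,0,-2],[0,0,0]],[0.6,[0,0,-3],[0,0,0]],[0.6,[0,0,-3],[0,0,0]],[0.6,[0,0,-1],[0,0,0]],[0.6,[0,0,0],[0,0,0]]]'

```text
time_s: 6.1
tcp_pos: [0.4437, 0.1513, -0.003]
tool_rot: [0.761, 0.648, -0.001, -0.0]
ft_force: [-0.3, -0.8, 0.6]
width: 0.603
grasp_force: 0.0
```

Request:
move_arm --steps '[[0.6,[0,0,1.0],[0,0,0]],[0.6,[0,0,1.7],[0,0,0]],[0.6,[0,0,1.7],[0,0,0]],[0,[0,0,1.7],[0,0,0]],[0,[0,0,1.7],[0,0,0]]]'

```text
time_s: 6.72
tcp_pos: [0.4446, 0.1517, -0.0182]
tool_rot: [0.761, 0.648, 0.0, -0.0]
ft_force: [-2.5, 0.6, 5.0]
width: 0.208
grasp_force: 58.5
```

Request:
move_arm --steps '[[0,[0,0,0],[0,0,0]],[0,[0,0,0],[0,0,0]]]'

```text
time_s: 6.98
tcp_pos: [0.4446, 0.1517, -0.0182]
tool_rot: [0.761, 0.648, 0.0, -0.0]
ft_force: [-2.2, 0.4, 6.1]
width: 0.209
grasp_force: 58.5
```

Gripped (width 0.21, 58 N): lift and carry.

Request:
move_arm --steps '[[0,[0,0,-3],[0,0,0]],[0,[0,0,-8],[0,0,0]],[0,[0,0,-11],[0,0,0]],[0,[0,0,-11],[0,0,0]]]'

```text
time_s: 7.48
tcp_pos: [0.4466, 0.1519, 0.0931]
tool_rot: [0.761, 0.648, 0.002, 0.001]
ft_force: [0.3, -0.2, -4.0]
width: 0.209
grasp_force: 59.8
```

```bash
python3 -c "
from h import *
go(.52,-.369,.09,80.6)"
```

```text
at [0.4466 0.1519 0.0931] yaw -9.2 w 0.209 t 7.5 -> shift cm [-50.26  15.53   0.31] turn [  0.3   0.1 -89.8]
```

Request:
move_arm --steps '[[0,[-50.3,15.5,0.3],[0,0,-89.8]],[0,[-50.3,15.5,0.3],[0,0,-89.8]],[0,[-50.3,15.5,0.3],[0,0,-89.8]],[0,[-50.3,15.5,0.3],[0,0,-89.8]],[0,[-50.3,15.5,0.3],[0,0,-89.8]]]'

```text
time_s: 8.1
tcp_pos: [0.4828, -0.1189, 0.0877]
tool_rot: [0.439, 0.899, 0.0, -0.001]
ft_force: [0.9, 0.2, -2.8]
width: 0.208
grasp_force: 59.6
```

```bash
python3 -c "
from h import *
go(.52,-.369,.09,80.6)"
```

```text
at [ 0.4828 -0.1189  0.0877] yaw 38.0 w 0.208 t 8.1 -> shift cm [-22.01 -12.45  -0.27] turn [ -0.   -0.2 -42.6]
```

Request:
move_arm --steps '[[0,[-22,-12.4,-0.3],[0,0,-42.6]],[0,[-22,-12.4,-0.3],[0,0,-42.6]],[0,[-22,-12.4,-0.3],[0,0,-42.6]],[0,[-22,-12.4,-0.3],[0,0,-42.6]],[0,[-22,-12.4,-0.3],[0,0,-42.6]]]'

```text
time_s: 8.72
tcp_pos: [0.5194, -0.3718, 0.09]
tool_rot: [0.087, 0.996, -0.0, -0.0]
ft_force: [-0.5, 0.9, -3.8]
width: 0.206
grasp_force: 59.8
```

```bash
python3 -c "
from h import *
im,c=grab('wrist','w4.png')
go(.52,-.369,-.01,80.6)"
```

```text
at [ 0.519  -0.37    0.0898] yaw 80.0 w 0.204 t 8.8 -> shift cm [-0.11  0.11  9.98] turn [ 0.  -0.1 -0.6]
```

View pics/w4.png

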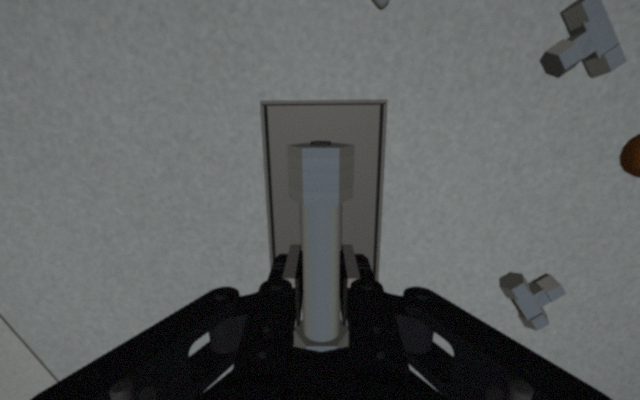

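Over the oblong tray with the column in hand. The tray's far rim corners are at (263,102) and (385,102); tees show at (585,40) and (530,297).

```bash
python3 -c "
from h import *
c=cam('wrist')
q=ray(c,[[263,102],[385,102]],.018); print(q.round(4)); d=q[1]-q[0]; print(np.linalg.norm(d)); u=d[:2]/np.linalg.norm(d[:2]); print('yaw',np.degrees(np.arctan2(u[1],u[0])))
n=np.array([-u[1],u[0]]); print('centre',q.mean(0)[:2]-n*.082)
go(.52,-.369,-.013,80.6)"
```

```text
[[ 0.4296 -0.3984  0.018 ]
 [ 0.4457 -0.3081  0.018 ]]
0.09179810430994836
yaw 79.90216037941413
centre [ 0.51835192 -0.36763835]
at [ 0.519  -0.37    0.0898] yaw 80.0 w 0.204 t 8.8 -> shift cm [-0.11  0.11 10.28] turn [ 0.  -0.1 -0.6]
```

Request:
move_arm --steps '[[0,[0,0.2,5],[0,0,0]],[0,[0,0.2,9],[0,0,0]],[0,[0,0.2,10.1],[0,0,0]],[0,[0,0.2,10.4],[0,0,0]],[0,[0,0.2,10.4],[0,0,0]]]'

```text
time_s: 9.4
tcp_pos: [0.5214, -0.3661, -0.01]
tool_rot: [0.085, 0.996, -0.001, 0.001]
ft_force: [-0.7, -0.0, -2.3]
width: 0.209
grasp_force: 59.7
```

Request:
move_arm --steps '[[0,[0,0,0.1],[0,0,0]],[0,[0,0,0.2],[0,0,0]],[0,[0,0,0.2],[0,0,0]]]'

```text
time_s: 9.78
tcp_pos: [0.5206, -0.3658, -0.0129]
tool_rot: [0.085, 0.996, -0.0, 0.0]
ft_force: [1.0, -0.2, -3.0]
width: 0.205
grasp_force: 59.7
```

Request:
move_arm --steps '[[0,[0,0,0.2],[0,0,0]],[0,[0,0,0.2],[0,0,0]],[0.5,[0,0,0.2],[0,0,0]],[0.5,[0,0,0.2],[0,0,0]],[0.5,[0,0,0.2],[0,0,0]]]'

```text
time_s: 10.4
tcp_pos: [0.5206, -0.3658, -0.0151]
tool_rot: [0.085, 0.996, -0.0, 0.0]
ft_force: [0.6, -0.3, 0.3]
width: 0.5
grasp_force: 0.0
```

Request:
move_arm --steps '[[0.5,[0,0,-1.5],[0,0,0]],[0.5,[0,0,-6],[0,0,0]],[0.5,[0,0,-12],[0,0,0]],[0.7,[0,0,-15],[0,0,0]],[0.7,[0,0,-15],[0,0,0]]]'

```text
time_s: 11.02
tcp_pos: [0.5224, -0.3673, 0.1393]
tool_rot: [0.085, 0.996, -0.002, 0.003]
ft_force: [0.4, -0.4, -0.5]
width: 0.703
grasp_force: 0.0
```

```bash
python3 -c "
from h import *
im,c=grab('wrist')
go(.431,-.158,.15,60)
print(proj(c,[[.519,-.367,.016],[.431,-.161,.01],[.642,-.193,.01]]).round())
cv2.imwrite('pics/w5.png',cv2.convertScaleAbs(im,alpha=1.4))"
```

```text
at [ 0.5213 -0.3664  0.1369] yaw 80.2 w 0.7 t 11.1 -> shift cm [12.43 19.   -1.39] turn [-0.1  0.2 20.2]
[[321. 189.]
 [533.  54.]
 [497. 269.]]
```

View pics/w5.png

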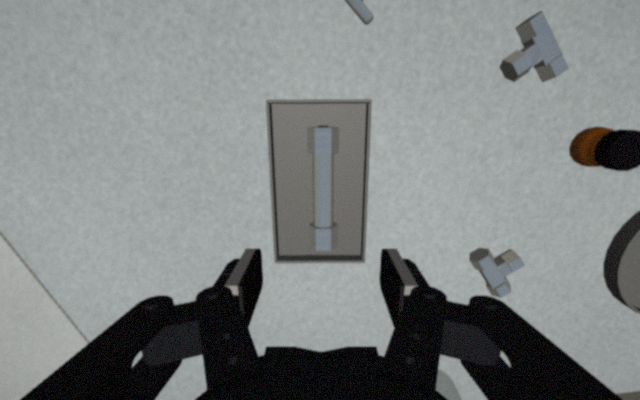

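Column lies flat inside the tray. Tee nuts: first tee (535,24), (553,68), (513,69); second tee (482,260), (500,287), (513,262).

```bash
python3 - <<'E'
from h import *
c=cam('wrist')
for n,p in(('L',[(535,24),(553,68),(513,69)]),('R',[(482,260),(500,287),(513,262)])):
    w=ray(c,p,.012)[:,:2]
    print(n,w.round(3).tolist(),[np.linalg.norm(w[i]-w[j]).round(3) for i,j in((0,1),(1,2),(0,2))])
    d=w[1]-w[0]; print('run centre',w[:2].mean(0).round(4),'ang',np.degrees(np.arctan2(d[1],d[0])))
go(.43,-.161,.12,60)
E
```

```text
L [[0.407, -0.161], [0.445, -0.144], [0.439, -0.179]] [np.float64(0.042), np.float64(0.035), np.float64(0.038)]
run centre [ 0.4256 -0.1523] ang 23.668046301924846
R [[0.624, -0.21], [0.66, -0.191], [0.632, -0.178]] [np.float64(0.041), np.float64(0.032), np.float64(0.034)]
run centre [ 0.6421 -0.2008] ang 27.250435427400227
at [ 0.5213 -0.3664  0.1369] yaw 80.2 w 0.7 t 11.1 -> shift cm [12.48 18.69  1.61] turn [-0.1  0.2 20.2]
```

```bash
python3 -c "
from h import *
go(.4256,-.1545,.12,24)"
```

```text
at [ 0.5213 -0.3664  0.1369] yaw 80.2 w 0.7 t 11.1 -> shift cm [13.03 19.26  1.61] turn [-0.   0.2 56.2]
```

Request:
move_arm --steps '[[1,[6,9,1.6],[0,0,25]],[1,[13,19.3,1.6],[0,0,56]],[1,[13,19.3,1.6],[0,0,56]],[1,[13,19.3,1.6],[0,0,56]],[1,[13,19.3,1.6],[0,0,56]]]'

```text
time_s: 11.7
tcp_pos: [0.4213, -0.1493, 0.1171]
tool_rot: [0.527, 0.85, 0.0, -0.003]
ft_force: [1.4, -1.4, -0.6]
width: 0.998
grasp_force: 0.0
```

Request:
move_arm --steps '[[1,[0,0,0],[0,0,4]],[1,[0,0,0],[0,0,4]]]'

```text
time_s: 11.95
tcp_pos: [0.4241, -0.1527, 0.1178]
tool_rot: [0.555, 0.832, -0.0, -0.001]
ft_force: [1.0, -0.0, -0.5]
width: 1.0
grasp_force: 0.0
```

```bash
python3 -c "
from h import *
im,c=grab('wrist')
go(.4256,-.1545,.12,24)
p=proj(c,[.428,-.157,.01])[0].astype(int); print(p)
x,y=p-60; y=max(y,0);x=max(x,0)
cv2.imwrite('pics/w6.png',cv2.resize(cv2.convertScaleAbs(im[y:y+120,x:x+120],alpha=1.4),(600,600),interpolation=cv2.INTER_CUBIC)); print(x,y)"
```

```text
at [ 0.4243 -0.1529  0.1179] yaw 22.6 w 0.998 t 12.0 -> shift cm [-0.2   0.06 -0.21] turn [-0.1 -0.1 -1.4]
[323 202]
263 142
```

View pics/w6.png

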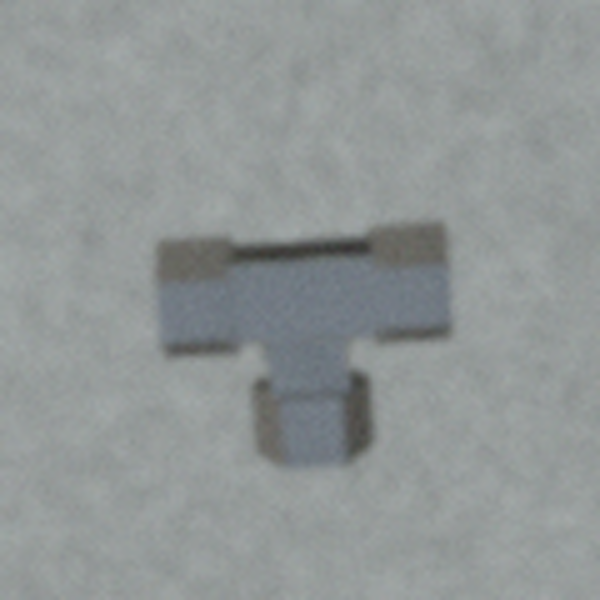

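Tee run ends (top faces) at crop (160,315) and (449,298), branch pointing down the image.

```bash
python3 -c "
from h import *
c=cam('wrist')
w=ray(c,np.array([[160,315],[449,298]])/5+[263,142],.02)[:,:2]; d=w[1]-w[0]; m=w.mean(0); a=np.degrees(np.arctan2(d[1],d[0]))
print(w,np.linalg.norm(d),m,a); go(m[0],m[1],.02,a); go(m[0],m[1],-.018,a)"
```

```text
[[ 0.40412026 -0.16692452]
 [ 0.45177955 -0.14365263]] 0.053037612908868034 [ 0.42794991 -0.15528858] 26.026116937474214
at [ 0.4243 -0.1529  0.1179] yaw 22.6 w 0.998 t 12.0 -> shift cm [-0.38  0.26  9.79] turn [-0.1 -0.1 -3.4]
at [ 0.4243 -0.1529  0.1179] yaw 22.6 w 0.998 t 12.0 -> shift cm [-0.38  0.26 13.59] turn [-0.1 -0.1 -3.4]
```

Request:
move_arm --steps '[[1,[-0.4,0.25,5],[0,0,-3.4]],[1,[-0.4,0.25,10],[0,0,-3.4]],[1,[-0.4,0.25,10.5],[0,0,-3.4]],[1,[-0.4,0.25,10.5],[0,0,-3.4]]]'

```text
time_s: 12.5
tcp_pos: [0.4289, -0.1561, 0.0141]
tool_rot: [0.53, 0.848, -0.0, -0.0]
ft_force: [-0.4, 0.2, 0.1]
width: 0.995
grasp_force: 0.0
```

```bash
python3 -c "
from h import *
go(.428,-.1553,-.022,26)"
```

```text
at [ 0.4289 -0.1561  0.0141] yaw 25.9 w 0.995 t 12.5 -> shift cm [ 0.11 -0.04  3.61] turn [-0.  -0.  -0.1]
```

Request:
move_arm --steps '[[1,[0.1,0,2],[0,0,0]],[1,[0.1,0,3.4],[0,0,0]],[1,[0.1,0,3.4],[0,0,0]],[1,[0.1,0,3.4],[0,0,0]]]'

```text
time_s: 13.0
tcp_pos: [0.4291, -0.1555, -0.0195]
tool_rot: [0.531, 0.848, 0.0, 0.001]
ft_force: [0.3, -0.5, 0.6]
width: 0.996
grasp_force: 0.0
```

Request:
move_arm --steps '[[0.4,[0,0,0],[0,0,0]],[0.4,[0,0,0],[0,0,0]],[0.4,[0,0,0],[0,0,0]],[0.4,[0,0,0],[0,0,0]]]'

```text
time_s: 13.5
tcp_pos: [0.4288, -0.1554, -0.0194]
tool_rot: [0.531, 0.848, -0.0, 0.0]
ft_force: [-2.4, 1.3, 8.7]
width: 0.614
grasp_force: 62.1
```

Request:
move_arm --steps '[[0.4,[0,0,-3],[0,0,0]],[0.4,[0,0,-8],[0,0,0]],[0.4,[0,0,-11],[0,0,0]],[0.4,[0,0,-11],[0,0,0]]]'

```text
time_s: 14.0
tcp_pos: [0.4303, -0.1562, 0.0919]
tool_rot: [0.531, 0.848, 0.0, 0.003]
ft_force: [-0.3, -0.3, -1.3]
width: 0.608
grasp_force: 64.4
```

```bash
python3 -c "
from h import *
go(.492,.355,.09,87)"
```

```text
at [ 0.4303 -0.1562  0.0919] yaw 25.9 w 0.608 t 14.0 -> shift cm [43.28 27.89  0.09] turn [  0.    0.3 -61.1]
```

Request:
move_arm --steps '[[0.4,[43.3,27.9,0],[0,0,-61]],[0.4,[43.3,27.9,0],[0,0,-61]],[0.4,[43.3,27.9,0],[0,0,-61]],[0.4,[43.3,27.9,0],[0,0,-61]],[0.4,[43.3,27.9,0],[0,0,-61]]]'

```text
time_s: 14.62
tcp_pos: [0.465, 0.1568, 0.0883]
tool_rot: [0.087, 0.996, -0.0, -0.001]
ft_force: [0.9, -1.8, -0.7]
width: 0.61
grasp_force: 64.3
```

```bash
python3 -c "
from h import *
go(.492,.355,.09,87)"
```

```text
at [0.465  0.1568 0.0883] yaw 80.0 w 0.61 t 14.6 -> shift cm [ 0.79 19.99 -0.19] turn [-0.  -0.1 -7. ]
```

Request:
move_arm --steps '[[0.4,[0.8,20,-0.2],[0,0,-7]],[0.4,[0.8,20,-0.2],[0,0,-7]],[0.4,[0.8,20,-0.2],[0,0,-7]],[0.4,[0.8,20,-0.2],[0,0,-7]],[0.4,[0.8,20,-0.2],[0,0,-7]]]'

```text
time_s: 15.25
tcp_pos: [0.4929, 0.353, 0.0899]
tool_rot: [0.029, 1.0, -0.001, -0.001]
ft_force: [-1.0, -1.2, -1.7]
width: 0.611
grasp_force: 64.3
```

```bash
python3 -c "
from h import *
im,c=grab('wrist')
go(.492,.355,-.016,87)
cv2.imwrite('pics/w7.png',cv2.convertScaleAbs(im,alpha=1.4))"
```

```text
at [0.4929 0.3519 0.0902] yaw 86.6 w 0.612 t 15.3 -> shift cm [ 0.08  0.32 10.62] turn [-0.1 -0.1 -0.4]
```

View pics/w7.png

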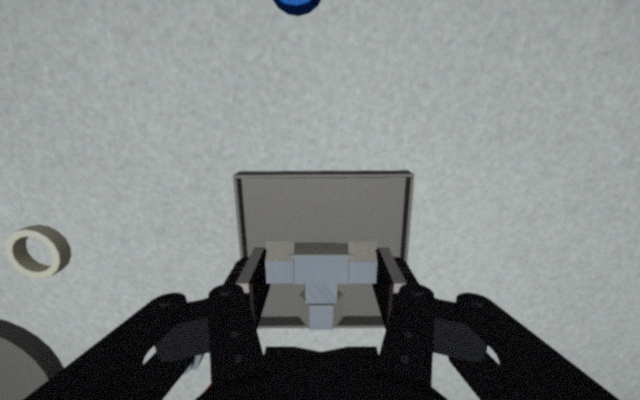

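Tee held square over the tray. The tray's rim corners are at (235,174) and (412,172), with the opposite rim at row ~326.

```bash
python3 -c "
from h import *
c=cam('wrist')
q=ray(c,[[235,174],[412,172],[321,326]],.018)[:,:2]; d=q[1]-q[0]; u=d/np.linalg.norm(d); n=np.array([u[1],-u[0]])
print(q.round(4),np.linalg.norm(d),'yaw',np.degrees(np.arctan2(u[1],u[0])),'centre',q[:2].mean(0)+n*.073, 'depth',(q[2]-q[0])@n)
C=q[:2].mean(0)+n*.073; t=C-n*.045; print(t)
go(t[0],t[1],-.016,87)"
```

```text
[[0.4605 0.2843]
 [0.4675 0.4264]
 [0.6083 0.3447]] 0.14223033322492334 yaw 87.20539636920155 centre [0.53689681 0.35178871] depth 0.1446843024588747
[0.49195032 0.35398272]
at [0.4929 0.3519 0.0902] yaw 86.6 w 0.612 t 15.3 -> shift cm [ 0.08  0.22 10.62] turn [-0.1 -0.1 -0.4]
```

Request:
move_arm --steps '[[0.4,[0.1,0.2,5],[0,0,0]],[0.4,[0.1,0.2,9],[0,0,0]],[0.4,[0.1,0.2,10.3],[0,0,0]],[0.4,[0.1,0.2,10.6],[0,0,0]],[0.4,[0.1,0.2,10.6],[0,0,0]]]'

```text
time_s: 15.92
tcp_pos: [0.4944, 0.3553, -0.0129]
tool_rot: [0.03, 1.0, 0.001, 0.001]
ft_force: [0.6, -0.3, -0.2]
width: 0.614
grasp_force: 64.3
```

Request:
move_arm --steps '[[0.4,[0,0,0],[0,0,0]],[0.4,[0,0,0],[0,0,0]]]'

```text
time_s: 16.18
tcp_pos: [0.4939, 0.3557, -0.0132]
tool_rot: [0.029, 1.0, 0.0, 0.001]
ft_force: [-0.4, 0.5, -1.4]
width: 0.613
grasp_force: 64.3
```

Request:
move_arm --steps '[[0.4,[0,0,0.3],[0,0,0]],[0.4,[0,0,0.3],[0,0,0]],[0.8,[0,0,0.3],[0,0,0]],[0.8,[0,0,0.3],[0,0,0]],[0.8,[0,0,0.3],[0,0,0]]]'

```text
time_s: 16.8
tcp_pos: [0.4931, 0.3552, -0.0175]
tool_rot: [0.029, 1.0, -0.0, -0.0]
ft_force: [0.2, 0.8, 0.4]
width: 0.8
grasp_force: 0.0
```

Request:
move_arm --steps '[[0.8,[0,0,-1.5],[0,0,0]],[0.8,[0,0,-6],[0,0,0]],[0.8,[0,0,-12],[0,0,0]],[0.7,[0,0,-15],[0,0,0]],[0.7,[0,0,-15],[0,0,0]]]'

```text
time_s: 17.42
tcp_pos: [0.4954, 0.3565, 0.137]
tool_rot: [0.029, 1.0, 0.002, 0.003]
ft_force: [0.4, 0.4, 0.4]
width: 0.701
grasp_force: 0.0
```

```bash
python3 -c "
from h import *
grab('wrist','w8.png')
go(.634,.210,.12,120)
go(.634,.210,.12,60)"
```

```text
at [0.4941 0.3558 0.1347] yaw 86.6 w 0.699 t 17.5 -> shift cm [-14.82 -13.74   1.49] turn [  0.1   0.2 -33.4]
at [0.4941 0.3558 0.1347] yaw 86.6 w 0.699 t 17.5 -> shift cm [-14.82 -13.74   1.49] turn [ 0.1  0.1 26.6]
```

Request:
move_arm --steps '[[0.8,[-14.8,-13.7,1.5],[0,0,-33]],[0.8,[-14.8,-13.7,1.5],[0,0,-33]],[0.8,[-14.8,-13.7,1.5],[0,0,-33]],[0.8,[-14.8,-13.7,1.5],[0,0,-33]],[0.8,[-14.8,-13.7,1.5],[0,0,-33]]]'

```text
time_s: 18.1
tcp_pos: [0.6325, 0.2081, 0.1156]
tool_rot: [-0.254, 0.967, 0.0, -0.002]
ft_force: [-0.3, 1.5, -0.1]
width: 0.801
grasp_force: 0.0
```

Request:
move_arm --steps '[[0.8,[0,0,0],[0,0,0]],[0.8,[0,0,0],[0,0,0]]]'

```text
time_s: 18.35
tcp_pos: [0.6318, 0.211, 0.1176]
tool_rot: [-0.256, 0.967, 0.0, -0.0]
ft_force: [-0.1, 0.2, 0.0]
width: 0.802
grasp_force: 0.0
```

```bash
cat >> h.py <<'E'
def seg(im,c,P,z,r=60,thr=9):
    # contour of the part nearest the expected point, in world at height z
    p=proj(c,P)[0]; g=cv2.cvtColor(im,cv2.COLOR_BGR2GRAY); bg=int(np.median(g[int(p[1])-r:int(p[1])+r,int(p[0])-r:int(p[0])+r]))
    b=cv2.GaussianBlur(im,(3,3),0).astype(int); gg=b.mean(2); ch=b[:,:,0]-b[:,:,2]; 
    m=((np.abs(gg-np.median(gg[int(p[1])-r:int(p[1])+r,int(p[0])-r:int(p[0])+r]))>thr)).astype(np.uint8)
    m=cv2.morphologyEx(m,cv2.MORPH_CLOSE,np.ones((5,5),np.uint8))
    cs=[q for q in cv2.findContours(m,cv2.RETR_EXTERNAL,cv2.CHAIN_APPROX_NONE)[0] if cv2.contourArea(q)>150]
    q=min(cs,key=lambda q:np.linalg.norm(q[:,0].mean(0)-p))
    return p,q,ray(c,q[:,0],z)[:,:2].astype(np.float32)
E
python3 - <<'E'
from h import *
im,c=grab('wrist','w9.png')
p,q,w=seg(im,c,[.634,.21,.012],.012)
print(p,cv2.boundingRect(q),cv2.minAreaRect(w)); 
print(ray(c,cv2.approxPolyDP(q,3,True)[:,0],.009)[:,:2].round(4).tolist(), cv2.approxPolyDP(q,3,True)[:,0].tolist())
go(.634,.21,.02,120)
im8=cv2.imread('pics/w8.png')
cv2.imwrite('pics/v9.png',np.hstack([cv2.resize(cv2.convertScaleAbs(a,alpha=1.4),(400,400)) for a in(im8[100:340,200:440],im[int(p[1])-60:int(p[1])+60,int(p[0])-60:int(p[0])+60])]))
E
```

```text
[318.86097828 198.97919721] (299, 177, 40, 45) ((0.6344269514083862, 0.21016938984394073), (0.043129678815603256, 0.03572431951761246), 34.476566314697266)
[[0.6181, 0.1969], [0.6342, 0.1897], [0.6553, 0.2045], [0.6524, 0.2239], [0.6351, 0.2317], [0.6162, 0.2194]] [[315, 177], [300, 188], [303, 214], [322, 221], [338, 210], [337, 187]]
at [0.632  0.211  0.1178] yaw 119.7 w 0.801 t 18.4 -> shift cm [-0.13 -0.19  9.78] turn [ 0.  -0.  -0.3]
```

View pics/v9.png

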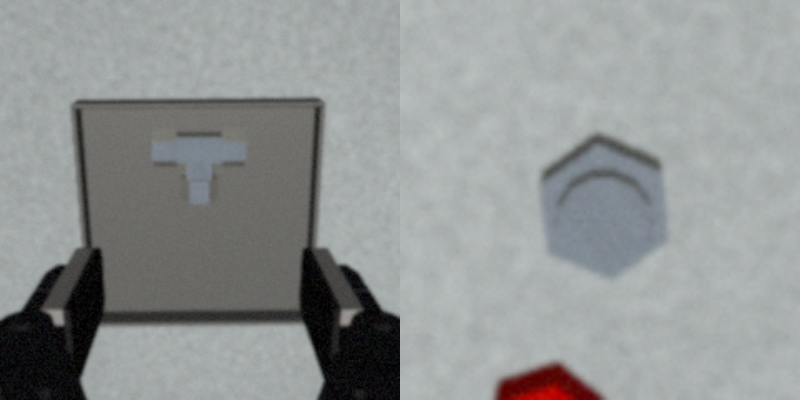

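The tee lies flat in the square tray. The cap under the gripper is turned about 5° from the fingers, and the red decoy below it is clear.

Request:
move_arm --steps '[[0.8,[-0.2,-0.15,5],[0,0,-5]],[0.8,[-0.2,-0.15,9.5],[0,0,-5]],[0.8,[-0.2,-0.15,9.5],[0,0,-5]],[0.8,[-0.2,-0.15,9.5],[0,0,-5]]]'

```text
time_s: 18.9
tcp_pos: [0.6362, 0.2102, 0.0244]
tool_rot: [-0.298, 0.955, -0.0, 0.001]
ft_force: [1.1, 0.8, 1.2]
width: 0.797
grasp_force: 0.0
```

```bash
python3 -c "
from h import *
go(.6345,.2105,-.02,124.7)"
```

```text
at [0.6362 0.2102 0.0244] yaw 124.7 w 0.797 t 18.9 -> shift cm [0.13 0.12 4.44] turn [-0.   0.1 -0. ]
```

Request:
move_arm --steps '[[0.8,[0.1,0.1,2.5],[0,0,0]],[0.8,[0.1,0.1,4.4],[0,0,0]],[0.8,[0.1,0.1,4.4],[0,0,0]],[0.8,[0.1,0.1,4.4],[0,0,0]]]'

```text
time_s: 19.4
tcp_pos: [0.6348, 0.2099, -0.0202]
tool_rot: [-0.298, 0.955, -0.0, 0.001]
ft_force: [-0.4, 0.3, 0.3]
width: 0.802
grasp_force: 0.0
```

Request:
move_arm --steps '[[0.2,[0,0,0],[0,0,0]],[0.2,[0,0,0],[0,0,0]],[0.2,[0,0,0],[0,0,0]],[0.2,[0,0,0],[0,0,0]]]'

```text
time_s: 19.9
tcp_pos: [0.6348, 0.2099, -0.0202]
tool_rot: [-0.298, 0.955, -0.0, 0.001]
ft_force: [-0.4, -0.5, 5.5]
width: 0.379
grasp_force: 60.4
```

Request:
move_arm --steps '[[0.2,[0,0,-3],[0,0,0]],[0.2,[0,0,-8],[0,0,0]],[0.2,[0,0,-12],[0,0,0]],[0.2,[0,0,-12],[0,0,0]]]'

```text
time_s: 20.4
tcp_pos: [0.6366, 0.2103, 0.1025]
tool_rot: [-0.298, 0.955, -0.0, 0.003]
ft_force: [-0.1, -0.9, -2.2]
width: 0.385
grasp_force: 60.0
```

```bash
python3 -c "
from h import *
go(.6635,.03,.1,175)"
```

```text
at [0.6366 0.2103 0.1025] yaw 124.6 w 0.385 t 20.4 -> shift cm [  8.04 -16.37   0.24] turn [ -0.3   0.3 -50.4]
```

Request:
move_arm --steps '[[0.2,[8,-16.4,0.2],[0,0,-50]],[0.2,[8,-16.4,0.2],[0,0,-50]],[0.2,[8,-16.4,0.2],[0,0,-50]],[0.2,[8,-16.4,0.2],[0,0,-50]],[0.2,[8,-16.4,0.2],[0,0,-50]]]'

```text
time_s: 21.02
tcp_pos: [0.66, 0.0279, 0.0945]
tool_rot: [-0.674, 0.739, 0.001, -0.001]
ft_force: [-0.4, 0.3, -0.9]
width: 0.382
grasp_force: 60.0
```

Request:
move_arm --steps '[[0.2,[0,0,0],[0,0,0]],[0.2,[0,0,0],[0,0,0]]]'

```text
time_s: 21.28
tcp_pos: [0.6606, 0.0296, 0.0957]
tool_rot: [-0.673, 0.74, 0.001, -0.001]
ft_force: [0.2, -0.1, -1.1]
width: 0.38
grasp_force: 60.0
```

```bash
python3 - <<'E'
from h import *
im,c=grab('wrist','w10.png')
# dish: dark warm grey (R>B) vs bench; world-plane at rim height
b=cv2.GaussianBlur(im,(5,5),0).astype(int); m=((b[:,:,2]-b[:,:,0]>2)&(b.mean(2)<110)&(b.mean(2)>35)).astype(np.uint8)
cs=sorted(cv2.findContours(m,cv2.RETR_EXTERNAL,cv2.CHAIN_APPROX_NONE)[0],key=cv2.contourArea)[-3:]
for q in cs: print(cv2.boundingRect(q),cv2.contourArea(q),q[:,0].mean(0))
print(proj(c,[[.6635,0,.018],[.6635,-.072,.018],[.6635,.072,.018],[.5915,0,.018],[.7355,0,.018]]).round())
go(.6635,.03,.1,175)
E
```

```text
(0, 240, 63, 33) 1272.0 [ 27.13291139 256.0443038 ]
(0, 74, 137, 271) 10657.0 [ 75.56085526 195.02796053]
(235, 80, 162, 172) 19729.0 [319.95351759 157.1758794 ]
[[314. 172.]
 [304.  77.]
 [322. 252.]
 [402. 163.]
 [227. 180.]]
at [0.6609 0.0296 0.096 ] yaw 174.6 w 0.379 t 21.3 -> shift cm [-0.06 -0.26 -0.4 ] turn [ 0.1 -0.  -0.4]
```

View pics/w10.png

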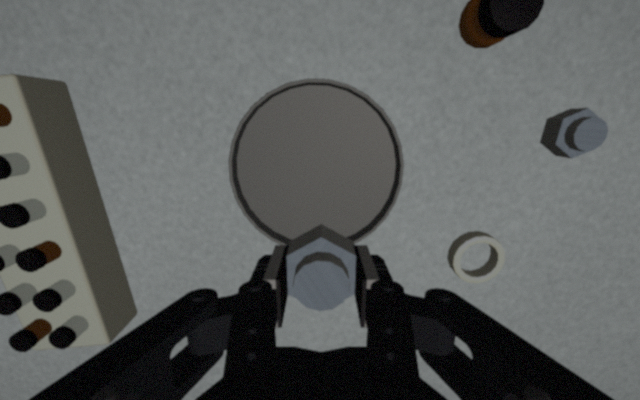

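Cap held over the dish. The rim spans cols 229–402 with its top at row 78, matching a centre of (0.663, 0.000).

Request:
move_arm --steps '[[0.2,[-0.05,-0.2,5],[0,0,0]],[0.2,[-0.05,-0.2,9],[0,0,0]],[0.2,[-0.05,-0.2,10.8],[0,0,0]],[0.2,[-0.05,-0.2,11],[0,0,0]],[0.2,[-0.05,-0.2,11],[0,0,0]]]'

```text
time_s: 21.95
tcp_pos: [0.6647, 0.0296, -0.0118]
tool_rot: [-0.673, 0.74, -0.001, 0.001]
ft_force: [0.6, -0.5, -2.1]
width: 0.381
grasp_force: 60.0
```

Request:
move_arm --steps '[[0.2,[0,0,0],[0,0,0]],[0.2,[0,0,0],[0,0,0]]]'

```text
time_s: 22.2
tcp_pos: [0.6643, 0.0296, -0.012]
tool_rot: [-0.673, 0.74, -0.001, 0.001]
ft_force: [-0.9, 0.7, -1.2]
width: 0.383
grasp_force: 60.0
```

Needs 5 mm more to reach the floor; then open to 0.6.

Request:
move_arm --steps '[[0.2,[0,0,0.3],[0,0,0]],[0.2,[0,0,0.45],[0,0,0]],[0.2,[0,0,0.45],[0,0,0]],[0.6,[0,0,0.45],[0,0,0]],[0.6,[0,0,0.45],[0,0,0]]]'

```text
time_s: 22.82
tcp_pos: [0.6635, 0.0297, -0.0179]
tool_rot: [-0.673, 0.739, -0.0, 0.0]
ft_force: [0.0, 0.1, 0.0]
width: 0.603
grasp_force: 0.0
```

Request:
move_arm --steps '[[0.6,[0,0,0],[0,0,0]],[0.6,[0,0,-4],[0,0,0]],[0.6,[0,0,-9],[0,0,0]],[0.6,[0,0,-13],[0,0,0]],[0.6,[0,0,-13],[0,0,0]]]'

```text
time_s: 23.45
tcp_pos: [0.6664, 0.0295, 0.1165]
tool_rot: [-0.673, 0.739, -0.003, 0.003]
ft_force: [0.4, 0.1, 0.2]
width: 0.6
grasp_force: 0.0
```

```bash
python3 - <<'E'
from h import *
im,c=grab('wrist','w11.png')
p,q,w=seg(im,c,[.451,-.010,.012],.012)
a=cv2.approxPolyDP(q,3,True)[:,0]
print(p,cv2.boundingRect(q),cv2.minAreaRect(w),a.tolist())
go(.4525,-.0095,.12,171.5)
E
```

```text
[563.05691461 131.87113384] (532, 107, 64, 49) ((0.45130598545074463, -0.010133810341358185), (0.04197121411561966, 0.05098377913236618), 49.310115814208984) [[594, 123], [575, 107], [561, 108], [538, 119], [532, 139], [547, 153], [562, 155], [588, 143], [594, 134]]
at [0.6647 0.0296 0.114 ] yaw 174.6 w 0.605 t 23.5 -> shift cm [ 5.88 20.76 -0.67] turn [-0.2  0.   3.1]
```

Request:
move_arm --steps '[[0.8,[5.9,20.8,-0.7],[0,0,3]],[0.8,[5.9,20.8,-0.7],[0,0,3]],[0.8,[5.9,20.8,-0.7],[0,0,3]],[0.8,[5.9,20.8,-0.7],[0,0,3]],[0.8,[5.9,20.8,-0.7],[0,0,3]]]'

```text
time_s: 24.12
tcp_pos: [0.4476, -0.0094, 0.1181]
tool_rot: [-0.653, 0.757, 0.001, -0.001]
ft_force: [1.1, 0.2, 1.3]
width: 0.804
grasp_force: 0.0
```

Request:
move_arm --steps '[[0.8,[0,0,0],[0,0,0]],[0.8,[0,0,0],[0,0,0]]]'

```text
time_s: 24.38
tcp_pos: [0.4519, -0.0096, 0.1189]
tool_rot: [-0.654, 0.757, -0.0, 0.0]
ft_force: [0.2, -0.2, -0.2]
width: 0.799
grasp_force: 0.0
```

```bash
python3 - <<'E'
from h import *
im,c=grab('wrist','w12.png')
p,q,w=seg(im,c,[.452,-.0095,.012],.012)
a=cv2.approxPolyDP(q,2.5,True)[:,0]
print(p,cv2.boundingRect(q),cv2.minAreaRect(w),a.tolist())
g=ray(c,a,.012)[:,:2]; e=np.roll(g,-1,0)-g
print([(round(float(np.linalg.norm(v)),3),round(float(np.degrees(np.arctan2(v[1],v[0]))%180))) for v in e])
go(.452,-.0095,.02,171.5)
E
```

```text
[320.88896569 197.20138414] (303, 173, 39, 45) ((0.45081228017807007, -0.011020077392458916), (0.04270545765757561, 0.03552483767271042), 80.59821319580078) [[324, 173], [304, 183], [304, 208], [319, 217], [340, 207], [341, 185]]
[(0.021, 18), (0.024, 81), (0.017, 139), (0.022, 18), (0.021, 80), (0.019, 136)]
at [ 0.4518 -0.0095  0.1189] yaw 171.7 w 0.801 t 24.4 -> shift cm [-0.01 -0.02  9.89] turn [-0.   0.   0.2]
```

Request:
move_arm --steps '[[0.8,[0.1,0.1,5],[0,0,1]],[0.8,[0.1,0.1,9.5],[0,0,1]],[0.8,[0.1,0.1,9.5],[0,0,1]],[0.8,[0.1,0.1,9.5],[0,0,1]]]'

```text
time_s: 24.92
tcp_pos: [0.4506, -0.0105, 0.0251]
tool_rot: [-0.647, 0.762, -0.0, 0.0]
ft_force: [1.1, -0.2, 0.2]
width: 0.799
grasp_force: 0.0
```

```bash
python3 -c "
from h import *
go(.451,-.0105,-.02,170.6)"
```

```text
at [ 0.4506 -0.0105  0.0251] yaw 170.6 w 0.799 t 24.9 -> shift cm [-0.01 -0.03  4.51] turn [-0.  0.  0.]
```

Request:
move_arm --steps '[[0.8,[0,0,2.5],[0,0,0]],[0.8,[0,0,4.4],[0,0,0]],[0.8,[0,0,4.4],[0,0,0]],[0.8,[0,0,4.4],[0,0,0]]]'

```text
time_s: 25.42
tcp_pos: [0.4511, -0.0107, -0.0183]
tool_rot: [-0.647, 0.762, -0.001, 0.001]
ft_force: [0.4, -0.2, -0.3]
width: 0.797
grasp_force: 0.0
```

Request:
move_arm --steps '[[0.2,[0,0,0],[0,0,0]],[0.2,[0,0,0],[0,0,0]],[0.2,[0,0,0],[0,0,0]],[0.2,[0,0,0],[0,0,0]]]'

```text
time_s: 25.92
tcp_pos: [0.4503, -0.0106, -0.0187]
tool_rot: [-0.647, 0.763, -0.001, 0.0]
ft_force: [-1.3, 0.7, 9.6]
width: 0.385
grasp_force: 59.9
```

Request:
move_arm --steps '[[0.2,[0,0,-3],[0,0,0]],[0.2,[0,0,-8],[0,0,0]],[0.2,[0,0,-12],[0,0,0]],[0.2,[0,0,-12],[0,0,0]]]'

```text
time_s: 26.42
tcp_pos: [0.4522, -0.0109, 0.1032]
tool_rot: [-0.647, 0.762, -0.003, 0.002]
ft_force: [1.3, 0.6, -0.6]
width: 0.385
grasp_force: 60.6
```

```bash
python3 -c "
from h import *
go(.6635,-.032,.1,175)"
```

```text
at [ 0.4522 -0.0109  0.1032] yaw 170.6 w 0.385 t 26.4 -> shift cm [ -1.36 -21.19   0.45] turn [-0.4 -0.  -4.4]
```

Request:
move_arm --steps '[[0.2,[-1.4,-21.2,0.3],[0,0,-4]],[0.2,[-1.4,-21.2,0.3],[0,0,-4]],[0.2,[-1.4,-21.2,0.3],[0,0,-4]],[0.2,[-1.4,-21.2,0.3],[0,0,-4]],[0.2,[-1.4,-21.2,0.3],[0,0,-4]]]'

```text
time_s: 27.05
tcp_pos: [0.6613, -0.0313, 0.0947]
tool_rot: [-0.673, 0.74, 0.001, -0.001]
ft_force: [-0.6, 1.2, -1.1]
width: 0.377
grasp_force: 60.6
```

Request:
move_arm --steps '[[0.2,[0,0,0],[0,0,0]],[0.2,[0,0,0],[0,0,0]]]'

```text
time_s: 27.3
tcp_pos: [0.6595, -0.0309, 0.0969]
tool_rot: [-0.673, 0.739, 0.001, -0.0]
ft_force: [1.3, -1.0, -1.2]
width: 0.381
grasp_force: 60.6
```

```bash
python3 -c "
from h import *
go(.6635,-.032,-.0155,175)"
```

```text
at [ 0.6595 -0.0309  0.0969] yaw 174.6 w 0.381 t 27.3 -> shift cm [ 0.07 -0.42 11.24] turn [ 0.1  0.  -0.4]
```

Request:
move_arm --steps '[[0.2,[0.1,-0.3,5],[0,0,0]],[0.2,[0.1,-0.3,9],[0,0,0]],[0.2,[0.1,-0.3,10.8],[0,0,0]],[0.2,[0.1,-0.3,11],[0,0,0]],[0.2,[0.1,-0.3,11],[0,0,0]]]'

```text
time_s: 27.92
tcp_pos: [0.6652, -0.0326, -0.0111]
tool_rot: [-0.673, 0.739, -0.001, 0.001]
ft_force: [-0.0, 0.0, -0.3]
width: 0.379
grasp_force: 60.5
```

Request:
move_arm --steps '[[0.2,[0,0,0],[0,0,0]],[0.2,[0,0,0],[0,0,0]]]'

```text
time_s: 28.18
tcp_pos: [0.6649, -0.0326, -0.0115]
tool_rot: [-0.673, 0.739, -0.001, 0.001]
ft_force: [0.7, -0.1, -1.1]
width: 0.38
grasp_force: 60.5
```

Request:
move_arm --steps '[[0.2,[0,0,0.3],[0,0,0]],[0.2,[0,0,0.35],[0,0,0]],[0.2,[0,0,0.35],[0,0,0]],[0.6,[0,0,0.35],[0,0,0]],[0.6,[0,0,0.35],[0,0,0]]]'

```text
time_s: 28.8
tcp_pos: [0.6637, -0.0324, -0.0167]
tool_rot: [-0.673, 0.739, 0.0, -0.0]
ft_force: [0.6, -0.3, -0.1]
width: 0.599
grasp_force: 0.0
```

Request:
move_arm --steps '[[0.6,[0,0,0],[0,0,0]],[0.6,[0,0,-4],[0,0,0]],[0.6,[0,0,-9],[0,0,0]],[0.6,[0,0,-13],[0,0,0]],[0.6,[0,0,-13],[0,0,0]]]'

```text
time_s: 29.42
tcp_pos: [0.6669, -0.0329, 0.118]
tool_rot: [-0.673, 0.739, -0.003, 0.002]
ft_force: [-0.3, 0.4, -0.5]
width: 0.603
grasp_force: 0.0
```

```bash
python3 -c "
from h import *
go(.6421,-.2,.12,27)"
```

```text
at [ 0.6669 -0.0329  0.118 ] yaw 174.6 w 0.603 t 29.4 -> shift cm [16.87  0.91 -0.2 ] turn [ -0.2   0.5 147.6]
```

Request:
move_arm --steps '[[1,[16.8,0.9,-0.2],[0,0,-32.5]],[1,[16.8,0.9,-0.2],[0,0,-32.5]],[1,[16.8,0.9,-0.2],[0,0,-32.5]],[1,[16.8,0.9,-0.2],[0,0,-32.5]],[1,[16.8,0.9,-0.2],[0,0,-32.5]]]'

```text
time_s: 30.05
tcp_pos: [0.6385, -0.1984, 0.1145]
tool_rot: [0.853, -0.522, -0.001, -0.0]
ft_force: [0.3, 0.4, 0.8]
width: 0.993
grasp_force: 0.0
```

Request:
move_arm --steps '[[1,[0,0,0],[0,0,0]],[1,[0,0,0],[0,0,0]]]'

```text
time_s: 30.3
tcp_pos: [0.6395, -0.1975, 0.1156]
tool_rot: [0.854, -0.521, -0.0, -0.0]
ft_force: [0.1, 0.0, -0.1]
width: 1.0
grasp_force: 0.0
```

```bash
python3 - <<'E'
from h import *
im,c=grab('wrist','w13.png')
p,q,w=seg(im,c,[.639,-.193,.012],.012)
print(p,cv2.boundingRect(q),cv2.minAreaRect(w),cv2.approxPolyDP(q,2,True)[:,0].tolist())
x,y=p.astype(int)-60
print(x,y); go(.6421,-.2,.12,-153)
cv2.imwrite('pics/v13.png',cv2.resize(cv2.convertScaleAbs(im[y:y+120,x:x+120],alpha=1.4),(600,600),interpolation=cv2.INTER_CUBIC))
E
```

```text
[319.07326661 202.30803502] (287, 179, 62, 50) ((0.6397221684455872, -0.1904657483100891), (0.05622198432683945, 0.047484830021858215), 25.743045806884766) [[288, 180], [288, 203], [306, 205], [305, 225], [323, 228], [329, 225], [328, 205], [347, 203], [346, 180]]
259 142
at [ 0.6395 -0.1977  0.1156] yaw -152.8 w 1.001 t 30.4 -> shift cm [ 0.33 -0.13 -0.44] turn [0.  0.  0.2]
```

View pics/v13.png

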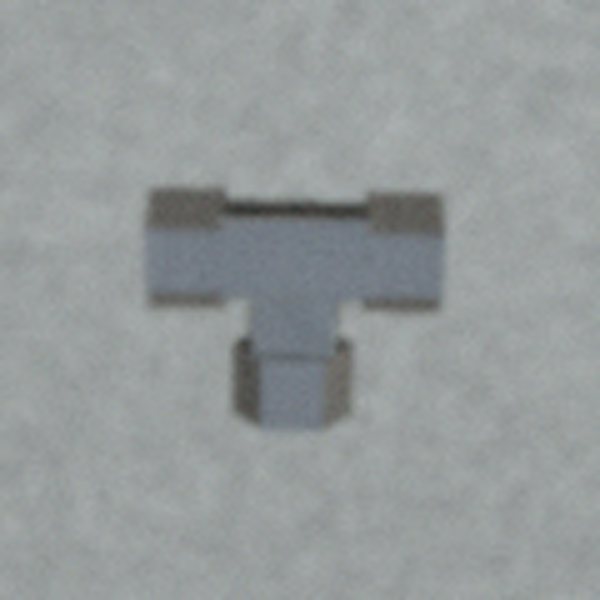

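Run ends (top faces) at crop (146,261) and (443,267); branch points down the image.

```bash
python3 -c "
from h import *
c=cam('wrist')
w=ray(c,np.array([[146,261],[443,266]])/5+[259,142],.02)[:,:2]; d=w[1]-w[0]; m=w.mean(0); a=np.degrees(np.arctan2(d[1],d[0]))
print(np.linalg.norm(d),m,a); go(m[0],m[1],-.02,a)"
```

```text
0.05351404842818393 [ 0.64418822 -0.20105511] -153.9079872152629
at [ 0.6395 -0.1977  0.1156] yaw -152.8 w 1.001 t 30.4 -> shift cm [ 0.52 -0.27 13.56] turn [0.  0.  1.1]
```

Request:
move_arm --steps '[[1,[0.4,-0.25,5],[0,0,1.1]],[1,[0.4,-0.25,9.5],[0,0,1.1]],[1,[0.4,-0.25,10],[0,0,1.1]],[1,[0.4,-0.25,10],[0,0,1.1]]]'

```text
time_s: 30.85
tcp_pos: [0.6439, -0.2011, 0.0166]
tool_rot: [0.848, -0.53, 0.0, -0.0]
ft_force: [-0.4, -0.4, 0.6]
width: 1.001
grasp_force: 0.0
```

```bash
python3 -c "
from h import *
go(.6442,-.201,-.02,-153.9)"
```

```text
at [ 0.6439 -0.2011  0.0166] yaw -153.9 w 1.001 t 30.9 -> shift cm [ 0.   -0.03  3.66] turn [-0. -0. -0.]
```

Request:
move_arm --steps '[[1,[0,0,2],[0,0,0]],[1,[0,0,3.6],[0,0,0]],[1,[0,0,3.6],[0,0,0]],[1,[0,0,3.6],[0,0,0]]]'

```text
time_s: 31.35
tcp_pos: [0.6434, -0.2014, -0.0203]
tool_rot: [0.848, -0.53, -0.0, 0.0]
ft_force: [0.2, -0.1, 0.6]
width: 0.997
grasp_force: 0.0
```

Request:
move_arm --steps '[[0.4,[0,0,0],[0,0,0]],[0.4,[0,0,0],[0,0,0]],[0.4,[0,0,0],[0,0,0]],[0.4,[0,0,0],[0,0,0]]]'

```text
time_s: 31.85
tcp_pos: [0.6442, -0.2017, -0.0192]
tool_rot: [0.848, -0.53, 0.001, -0.0]
ft_force: [0.3, -0.1, 6.0]
width: 0.608
grasp_force: 63.4
```

Request:
move_arm --steps '[[0.4,[0,0,-3],[0,0,0]],[0.4,[0,0,-8],[0,0,0]],[0.4,[0,0,-12],[0,0,0]],[0.4,[0,0,-12],[0,0,0]]]'

```text
time_s: 32.35
tcp_pos: [0.6457, -0.2023, 0.1035]
tool_rot: [0.848, -0.53, 0.003, -0.0]
ft_force: [0.1, 0.2, -2.1]
width: 0.612
grasp_force: 63.3
```

```bash
python3 -c "
from h import *
go(.582,.3495,.1,-93)"
```

```text
at [ 0.6457 -0.2023  0.1035] yaw -154.0 w 0.612 t 32.4 -> shift cm [-52.38 -18.49   0.17] turn [ -0.1  -0.4 -61. ]
```

Request:
move_arm --steps '[[0.4,[-52.4,-18.5,0.2],[0,0,-61]],[0.4,[-52.4,-18.5,0.2],[0,0,-61]],[0.4,[-52.4,-18.5,0.2],[0,0,-61]],[0.4,[-52.4,-18.5,0.2],[0,0,-61]],[0.4,[-52.4,-18.5,0.2],[0,0,-61]]]'

```text
time_s: 32.98
tcp_pos: [0.6058, 0.1109, 0.0968]
tool_rot: [0.996, -0.086, -0.001, 0.0]
ft_force: [0.4, -0.3, -1.4]
width: 0.615
grasp_force: 63.3
```

```bash
python3 -c "
from h import *
go(.582,.3495,.1,-93)"
```

```text
at [0.6058 0.1109 0.0968] yaw -99.9 w 0.615 t 33.0 -> shift cm [ -6.45 -23.09  -0.32] turn [ 0.   0.2 -6.9]
```

Request:
move_arm --steps '[[0.4,[-6.4,-23.1,-0.3],[0,0,-6.9]],[0.4,[-6.4,-23.1,-0.3],[0,0,-6.9]],[0.4,[-6.4,-23.1,-0.3],[0,0,-6.9]],[0.4,[-6.4,-23.1,-0.3],[0,0,-6.9]],[0.4,[-6.4,-23.1,-0.3],[0,0,-6.9]]]'

```text
time_s: 33.6
tcp_pos: [0.5834, 0.3515, 0.0994]
tool_rot: [1.0, -0.026, -0.001, 0.0]
ft_force: [-0.3, -0.8, -1.6]
width: 0.614
grasp_force: 63.3
```

Request:
move_arm --steps '[[0.4,[0,0,0],[0,0,0]],[0.4,[0,0,0],[0,0,0]]]'

```text
time_s: 33.85
tcp_pos: [0.5855, 0.3462, 0.1008]
tool_rot: [1.0, -0.03, -0.001, 0.001]
ft_force: [-0.4, -0.2, -1.3]
width: 0.612
grasp_force: 63.3
```

```bash
python3 -c "
from h import *
go(.582,.3495,-.0165,-93)"
```

```text
at [0.5855 0.3462 0.1008] yaw -93.5 w 0.612 t 33.9 -> shift cm [-0.35 -0.32 11.73] turn [ 0.1  0.1 -0.5]
```

Request:
move_arm --steps '[[0.4,[-0.4,-0.3,5],[0,0,0]],[0.4,[-0.4,-0.3,9],[0,0,0]],[0.4,[-0.4,-0.3,11],[0,0,0]],[0.4,[-0.4,-0.3,11.4],[0,0,0]],[0.4,[-0.4,-0.3,11.4],[0,0,0]]]'

```text
time_s: 34.48
tcp_pos: [0.583, 0.3511, -0.0112]
tool_rot: [1.0, -0.03, 0.001, -0.0]
ft_force: [1.0, -0.2, -0.8]
width: 0.606
grasp_force: 63.3
```

Request:
move_arm --steps '[[0.4,[0,0,0],[0,0,0]],[0.4,[0,0,0],[0,0,0]]]'

```text
time_s: 34.72
tcp_pos: [0.5827, 0.3515, -0.0111]
tool_rot: [1.0, -0.029, 0.001, -0.0]
ft_force: [-1.0, -1.0, -1.8]
width: 0.613
grasp_force: 63.3
```

Request:
move_arm --steps '[[0.4,[0,0,0.3],[0,0,0]],[0.4,[0,0,0.45],[0,0,0]],[0.4,[0,0,0.45],[0,0,0]],[0.8,[0,0,0.45],[0,0,0]],[0.8,[0,0,0.45],[0,0,0]]]'

```text
time_s: 35.35
tcp_pos: [0.5818, 0.3511, -0.0171]
tool_rot: [1.0, -0.029, -0.0, 0.0]
ft_force: [-1.6, 1.3, -0.5]
width: 0.797
grasp_force: 0.0
```

Request:
move_arm --steps '[[0.8,[0,0,0],[0,0,0]],[0.8,[0,0,-4],[0,0,0]],[0.8,[0,0,-9],[0,0,0]],[0.8,[0,0,-15],[0,0,0]],[0.8,[0,0,-15],[0,0,0]]]'

```text
time_s: 35.98
tcp_pos: [0.5856, 0.3529, 0.1395]
tool_rot: [1.0, -0.029, 0.005, -0.002]
ft_force: [-0.2, -0.7, 0.0]
width: 0.798
grasp_force: 0.0
```

```bash
python3 - <<'E'
from h import *
im,c=grab('wrist','w14.png'); s,cs=grab('scene','s14.png'); d,cd=grab('side','d14.png')
s0=cv2.imread('pics/scene0.png')
# steel = bluish; blobs inside the square tray (wrist) and the dish (side, scene)
def blobs(im,c,roi,z,n):
    x0,y0,x1,y1=roi; b=cv2.GaussianBlur(im,(3,3),0).astype(int); m=((b[:,:,0]-b[:,:,2])>4).astype(np.uint8)[y0:y1,x0:x1]
    for q in cv2.findContours(m,cv2.RETR_EXTERNAL,cv2.CHAIN_APPROX_NONE)[0]:
        if cv2.contourArea(q)>12:
            w=ray(c,q[:,0]+[x0,y0],z)[:,:2].astype(np.float32); r=cv2.minAreaRect(w); print(n,np.round(r[0],3),np.round(r[1],3),round(r[2]))
p=proj(c,[[.46,.28,.018],[.61,.42,.018],[.46,.42,.018],[.61,.28,.018]]).astype(int)
blobs(im,c,(max(p[:,0].min(),0),max(p[:,1].min(),0),p[:,0].max(),p[:,1].max()),.023,'sq')
for n,i,k in(('scene',s,cs),('side',d,cd)):
    for t,P,r,z in(('dish',[.663,0,.018],26,.027),('obl',[.519,-.367,.02],30,.026),('sq',[.537,.352,.02],28,.02)):
        x,y=proj(k,P)[0].astype(int); blobs(i,k,(x-r,y-r,x+r,min(y+r,400)),z,n+' '+t)
for n,x,y in(('jar',299,229),('tape',338,192)): print(n,'changed px',int((np.abs(s[y-14:y+14,x-14:x+14].astype(int)-s0[y-14:y+14,x-14:x+14]).max(2)>40).sum()))
print(env.get_obs()['tcp_pos'])
E
```

```text
sq [0.505 0.355] [0.053 0.038] 87
sq [0.57  0.352] [0.054 0.039] 87
scene dish [ 0.668 -0.037] [0.033 0.04 ] 11
scene dish [0.664 0.027] [0.035 0.043] 32
scene obl [ 0.533 -0.44 ] [0.015 0.027] 84
scene obl [ 0.507 -0.435] [0.017 0.037] 46
scene obl [ 0.52  -0.366] [0.016 0.124] 80
scene sq [0.578 0.351] [0.04  0.041] 32
scene sq [0.491 0.358] [0.04  0.045] 41
side obl [ 0.475 -0.363] [0.021 0.015] 9
side obl [ 0.535 -0.367] [0.016 0.091] 72
side sq [0.508 0.358] [0.029 0.048] 7
side sq [0.569 0.346] [0.032 0.05 ] 13
jar changed px 0
tape changed px 0
[0.58126984 0.3507888  0.13222433]
```

```bash
python3 -c "
from rig import env
print(env.finish_job())"
```

```text
the job is handed in; nothing more can be done
None
```

The job is handed in: the column is in the oblong tray, both tees in the square tray and both caps in the round dish. The last camera check showed each part well inside its tray and the jar and tape roll unmoved; no verdict was returned.

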